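Square a stone blank into the corner stop

TASK

Get the larger of the two stone tiles ready for edge polishing: with your fingertips, push it along the slab into the inside corner of the steel stop, so that one long side lies flush against the long rail and one end butts against the short rail. Only push it: it must stay flat on the slab, never be picked up or tipped. Leave the smaller tile and everything else where they are, and finish clear of the tile.

Things in the scene. Friction and masses are not known exactly. Their poses are not given: they have to be found in the camera images.
- stop: Fixed L of two steel rails, 25 mm thick, 18 mm high. Origin: inner corner where their inner faces meet, at slab height; z up. Long rail: from the corner 400 mm along -y, inner face is the plane x = 0, facing -x (roughly the robot). Short rail: from the corner 80 mm along -x, inner face is y = 0, facing -y. The tile goes at x < 0, y < 0. Two 22 mm high feet stand behind the long rail
- blank: the larger stone tile, light marble, 90 mm along its x, 130 mm along its y (long sides), 20 mm thick, 0.5 to 0.8 kg, loose. Origin: centre of its underside. Starts some 180 mm before the long rail, its y within 0.35 rad of the stop's y. Seated in the corner its origin is at x = -45, y = -65 mm in the stop's frame; half a turn looks the same
- offcut: the smaller stone tile, same marble, 60 mm along x, 70 mm along y, 20 mm thick, loose. Origin: centre of its underside. It lies left or right of the larger tile, some 180 mm before the long rail; leave it alone. A 90 mm wide tile sliding along the long rail passes it with 25 mm or more to spare
- pad_wide: tan round polishing pad lying flat, 100 mm across, 14 mm high; origin: centre of its underside; bystander, beyond the short rail
- pad_small: small round polishing pad, brass and black, 76 mm across, 20 mm high; origin: centre of its underside; bystander, behind the long rail
- rub_block: hand rubbing block, grey with a wooden grip, 50 x 90 mm, 40 mm high; origin: centre of its underside; bystander, to the left of the tiles
- squeegee: white squeegee with a blue grip, lying flat, about 300 mm long along its x, blade 240 mm wide at its +x end, about 30 mm high; origin: at slab height near the middle of its handle; bystander at the far left
- brush: hand brush lying flat along its x; origin: on its underside; bystander at the far right
- bottle: white plastic bottle standing upright, 68 mm across, 190 mm high; origin: centre of its underside; bystander at the far right
There are look-alikes about, which are no part of the job. Leave any purple or turquoise look-alike of the blank alone.

How it is judged:
At the end, for the whole second after the job is handed in: The larger tile lies flat and still in the inside corner: long side within 3.5 mm of the long rail and parallel to it within 0.035 rad, end within 3.5 mm of the short rail; the smaller tile and every bystander within 20 mm of its start (x of blank in the frame of stop between -0.0485 and -0.042 m and y of blank in the frame of stop between -0.0685 and -0.062 m and angle between the y axis of blank and the y axis of stop, either way round below 0.035 rad and height (world z) of blank below 0.004 m and angle between blank's own z axis and vertical below 0.03 rad and linear speed of blank below 0.01 m/s and distance of each of offcut, pad_wide, pad_small, rub_block, squeegee, brush, bottle from where it was at the start of the episode below 0.02 m); the robot touches nothing.
It fails at once if the larger tile is lifted off the slab or tipped (height (world z) of blank above 0.01 m or angle between blank's own z axis and vertical above 0.12 rad).
It fails at once if the smaller tile or another bystander is moved by more than 20 mm (distance of any of offcut, pad_wide, pad_small, rub_block, squeegee, brush, bottle from where it was at the start of the episode above 0.02 m).
It also fails if it takes over 72 s, if anything falls off the work surface, if the arm or the gripper's body presses on something with over 40 N, if the wrist force passes 120 N, or if a joint passes its speed limit or range.

ROBOT

A 6-joint arm with a two-finger parallel gripper is mounted at the origin on the work surface. World frame = base frame: x ahead of the robot, y to its left, z up, the work surface at z = 0. Lengths are in m, angles in rad, forces in N, time in s.
With the tool pointing down it reaches from about 0.375 to 0.975 m from the base axis. Payload 3.8 kg.
Tool frame: the origin (TCP) lies at the very end of the fingers, on their centre line; the grasp point (between the pads) lies 19 mm behind it; z points along the fingers, y is the line along which they close (so a half turn about z gives the same grasp; the last joint's range is limited). The gripper opens to 85 mm and grips with 20 to 120 N. Pads are 22 mm wide; open, the fingers measure 114 mm over their backs; the gripper's body (76 mm by 85 mm) begins 54 mm behind the grasp point. The pads swing forward as they close: fully open they stand 13 mm farther back than shut.
Start: joints at [-1.152, 0.264, 1.604, -0, 1.274, -0.037], TCP at [0.297, -0.606, 0.205] pointing down, gripper open.
Joint ranges: [-2.63, 2.63], [-0.94, 2.18], [0.31, 2.57], [-1.31, 4.45], [0, 2.66], [-2.55, 2.55]. Speed limits (rad/s): [2.57, 2.57, 3.14, 3.14, 3.14, 3.14].

INTERFACE

Orientations are given as a rotation vector (axis times angle).
In Python, from workcell import read_state, read_camera, calibration, finish_job gives the robot as it stands.
- The arm moves only by the tool step_arm, never from a script. Its argument "commands" is a list of rows, each an object of numbers: "fingers": the gripper's target within -1 to 1 (shut at 1, half-way at 0, fully open at -1); "dx", "dy", "dz": the shift along the tool's x, y, z in m; "roll": the turn about the tool's z in degrees. In form: [{"fingers": .., "dx": .., "dy": .., "dz": .., "roll": ..}, ...]. A call has 1 to 8 rows; each row is the pose to reach, as a shift and turn from the pose commanded when the call began, along the tool's axes at that moment; what a row does not reach only later rows make up. A row lasts 1/8 s, in which the tool goes at most 62.5 mm and 10.7 degrees, less where a joint would pass 70% of its speed; a pose out of reach is approached as far as the arm can. A call with a gripper value outside its range is refused whole. The fingers move at their own pace and stop on an object; "squeeze" is the grip in N (left out, the last holds). Time passes only in rows, so rows that repeat a pose let the fingers close. It gives the time, the measured TCP pose, the force, the opening and the grip force at its end, in the units of the state.
- read_state(): the state, without advancing time (a new reading comes with each control period).
- read_camera(name): name is "side" or "top"; returns (picture, depth): 480x640x3 uint8, blue, green, red; 480x640 float32, m along the optical axis (not along the pixel's ray), 0 where there is no reading.
- calibration(name): a dict with "intrinsics" (3x3 intrinsics, pixels), "k1" (the pictures are not rectified: a ray, as slopes to the right and down, at radius r is drawn at 1 + k1 r^2 times it, then the intrinsics apply), "world_to_cam" (4x4, takes a point from world to camera coordinates). Camera axes: x right, y up, looking along -z (the intrinsics and any distortion apply to the point x, -y, -z); pixel columns grow to the right and rows downward; lengths in m; the calibration is good to about 2 mm. A picture is of the moment at which its call begins. calibration takes no time and is no camera call.
- finish_job(): hands the job in; it is judged then, once.
The state is a dict: "time": time; "q": joint angles; "joint_vel": joint speeds; "joint_torque": joint torques, N m; "tool_pos": TCP position; "tcp_rot": TCP orientation; "wrist_force": force on the tool from outside, world axes, zero at the start; "torque": the same for the moment, N m; "width": opening from 0.0 (shut) to 1.0 (fully open); "grip_force": force on a finger pad.
Only numpy, scipy, OpenCV 4.12 (cv2) and the standard library are available. Lean on these libraries where they do the work, as an engineer would, in place of code of your own. Each camera call takes 0.05 s, during which the arm holds its last target. There are 200 camera calls.

## Working session

There is one attempt and no reset: what is moved stays moved. The work goes in short steps, Python scripts to look and compute and a tool call to move; the robot and the scene stay as the last step left them, time stands still between calls to the robot, and variables do not carry over. Pictures are saved under pics/ and viewed, at most 10 in all, crops included, and the job is handed in when it is done.

Besides the shell and the picture viewer there is one more tool, called by a JSON object that holds its "api" and its "payload". step_arm: Moves the arm, as the interface text tells. Its arguments: {"type":"object","properties":{"commands":{"type":"array","items":{"type":"object","properties":{"fingers":{"type":"number"},"dx":{"type":"number"},"dy":{"type":"number"},"dz":{"type":"number"},"roll":{"type":"number"}}}},"squeeze":{"type":"number"}},"required":["commands"]}

```bash
mkdir -p pics; cat > h.py <<'E'
import numpy as np, cv2
from workcell import read_state, read_camera, calibration, finish_job
def ray(name,uv,z):
    """pixels (N,2) -> world points on plane z"""
    c=calibration(name);K=np.array(c["intrinsics"]);T=np.array(c["world_to_cam"])
    uv=np.asarray(uv,float).reshape(-1,1,2)
    p=cv2.undistortPoints(uv,K,np.array([c["k1"],0,0,0.])).reshape(-1,2)
    d=np.c_[p[:,0],-p[:,1],-np.ones(len(p))]@T[:3,:3]
    o=-T[:3,:3].T@T[:3,3]
    return o+d*((z-o[2])/d[:,2])[:,None]
E
python3 - <<'E'
from h import *
for n in("top","side"):
    im,d=read_camera(n);cv2.imwrite(f"pics/{n}0.png",im);np.save(f"pics/{n}0.npy",d)
    c=calibration(n);T=np.array(c["world_to_cam"]);print(n,-T[:3,:3].T@T[:3,3],c["k1"])
print(read_state())
E
```

```text
top [0.41332632 0.03793829 1.20000333] -0.07600179387351809
side [-0.01093293  1.0218838   0.91006254] -0.07790161708145597
{'time': 0.1, 'q': array([-1.15191358e+00,  2.64716978e-01,  1.60527704e+00, -9.66884432e-06,
        1.27371245e+00, -3.68595836e-02]), 'joint_vel': array([ 0.00135657, -0.00212365, -0.00061369, -0.0002122 , -0.00149406,
       -0.00021816]), 'joint_torque': array([ 1.35903567e-03, -5.16706645e+01, -3.68589449e+01,  2.88869558e-05,
        6.29675589e-03, -1.99863268e-05]), 'tool_pos': array([ 0.29680599, -0.60542051,  0.20423882]), 'tcp_rot': array([-3.05835988e+00, -7.09234968e-01,  6.44208722e-04]), 'wrist_force': array([0.67000308, 0.21064371, 0.07517434]), 'torque': array([-0.03461281, -0.06909799,  0.04819732]), 'grip_force': 0.0, 'width': 1.0038514650782135}
```

View pics/top0.png

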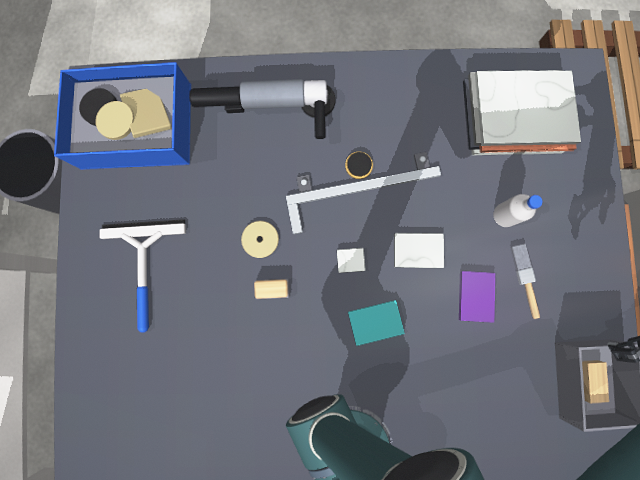

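View pics/side0.png

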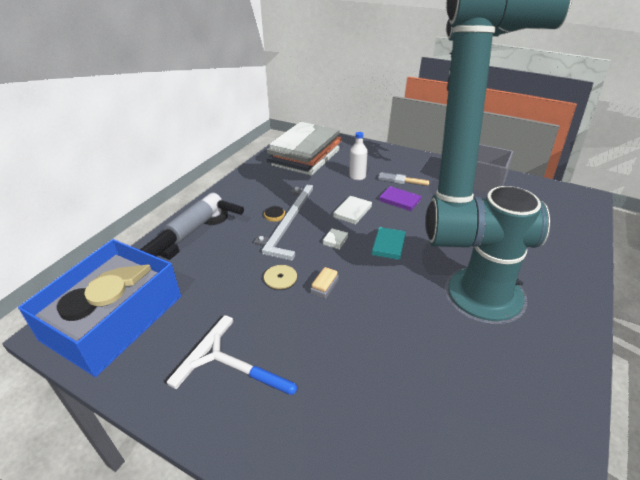

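The top view shows the stop's inner corner near (299,203), with the long rail running to (440,172). The blank is at (419,250), the offcut at (351,260), and the turquoise and purple look-alikes are below them. The shadow falls across the middle of the scene.

```bash
cat >> h.py <<'E'
def rects(im,name="top"):
    g=im.min(2); m=((g>140)).astype(np.uint8)
    roi=np.zeros_like(m);roi[150:300,270:460]=1
    cs,_=cv2.findContours(m*roi,cv2.RETR_EXTERNAL,cv2.CHAIN_APPROX_NONE)
    return [c for c in cs if cv2.contourArea(c)>150]
def fit(c,z):
    P=ray("top",c.reshape(-1,2),z)[:,:2]
    r=cv2.minAreaRect((P*1000).astype(np.float32))
    return r,cv2.boxPoints(r).round(1)
E
python3 - <<'E'
from h import *
im=cv2.imread("pics/top0.png")
for c in rects(im):
    print(cv2.boundingRect(c),*[ (np.round(x,1) if i==1 else [np.round(y,1) for y in x]) for i,x in enumerate(fit(c,.02))])
cv2.imwrite("pics/crop.png",cv2.resize(im[150:310,270:460],None,fx=4,fy=3.75))
cv2.imwrite("pics/crop.png",cv2.resize(im[150:300,270:460],None,fx=4,fy=4,interpolation=cv2.INTER_NEAREST))
E
```

```text
(270, 281, 18, 18) [array([425.5, 173. ]), array([44.9, 44.7]), np.float64(89.0)] [[402.8 150.9]
 [447.5 150.1]
 [448.3 195. ]
 [403.6 195.8]]
(337, 248, 28, 25) [array([498.1, -19.6]), array([61.2, 71.5]), np.float64(2.9)] [[465.7  14.5]
 [469.3 -56.9]
 [530.5 -53.7]
 [526.8  17.6]]
(395, 233, 49, 35) [array([ 518.1, -202.9]), array([129.9,  90.8]), np.float64(88.1)] [[ 470.5 -266.3]
 [ 561.3 -269.3]
 [ 565.6 -139.5]
 [ 474.9 -136.4]]
(286, 166, 155, 68) [array([659.7, -68.4]), array([106.1, 425.2]), np.float64(9.4)] [[ 572.5  132.7]
 [ 642.2 -286.8]
 [ 746.9 -269.4]
 [ 677.2  150.1]]
```

View pics/crop.png

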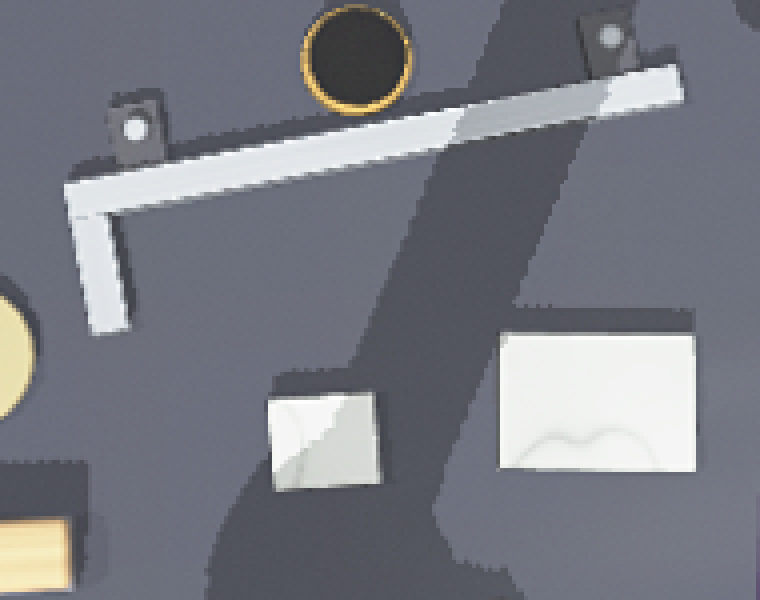

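{"api": "step_arm", "payload": {"commands": [{"fingers": 0,"dx": 0.04,"dy": -0.04,"roll": 3},{"fingers": 0,"dx": 0.08,"dy": -0.08,"roll": 6},{"fingers": 0,"dx": 0.12,"dy": -0.12,"roll": 9},{"fingers": 0,"dx": 0.16,"dy": -0.16,"roll": 12},{"fingers": 0,"dx": 0.2,"dy": -0.2,"roll": 15},{"fingers": 0,"dx": 0.24,"dy": -0.237,"roll": 16.7},{"fingers": 0,"dx": 0.28,"dy": -0.276,"roll": 16.7},{"fingers": 0,"dx": 0.293,"dy": -0.289,"roll": 16.7}]}}

```text
invalid input
```

```bash
cat >> h.py <<'E'
xs=np.array([.9866,.1639]);ys=np.array([-.1639,.9866]);C0=np.array([.6566,.1213])
def tool():
    s=read_state();R=cv2.Rodrigues(s["tcp_rot"])[0];p=s["tool_pos"]
    d=p[:2]-C0
    print("t",round(s["time"],2),"pos",p.round(4),"stop-frame",(1000*np.array([d@xs,d@ys])).round(1),"head",np.degrees(np.arctan2(R[1,0],R[0,0])).round(2),"tilt",R[:,2].round(3),"w",round(s["width"],3),"F",s["wrist_force"].round(1),"q",s["q"].round(2))
E
python3 -c "
from h import *
tool()"
```

```text
t 0.1 pos [ 0.2968 -0.6054  0.2042] stop-frame [-474.1 -658. ] head 26.11 tilt [-0.001  0.002 -1.   ] w 1.004 F [0.7 0.2 0.1] q [-1.15  0.26  1.61 -0.    1.27 -0.04]
```

{"api": "step_arm", "payload": {"commands": [{"fingers": 0,"dx": 0.04,"dy": -0.04,"dz": 0,"roll": 3},{"fingers": 0,"dx": 0.08,"dy": -0.08,"dz": 0,"roll": 6},{"fingers": 0,"dx": 0.12,"dy": -0.12,"dz": 0,"roll": 9},{"fingers": 0,"dx": 0.16,"dy": -0.16,"dz": 0,"roll": 12},{"fingers": 0,"dx": 0.2,"dy": -0.2,"dz": 0,"roll": 15},{"fingers": 0,"dx": 0.24,"dy": -0.237,"dz": 0,"roll": 16.7},{"fingers": 0,"dx": 0.28,"dy": -0.276,"dz": 0,"roll": 16.7},{"fingers": 0,"dx": 0.293,"dy": -0.289,"dz": 0,"roll": 16.7}]}}

```text
time: 1.1
tool_pos: [0.4332, -0.2149, 0.2051]
tcp_rot: [-3.13, -0.263, 0.001]
wrist_force: [-0.3, -0.5, -0.0]
width: 0.498
grip_force: 0.0
```

```bash
python3 -c "
from h import *
tool()"
```

```text
t 1.1 pos [ 0.4332 -0.2149  0.2051] stop-frame [-275.5 -295.1] head 9.59 tilt [-0.     0.001 -1.   ] w 0.498 F [-0.3 -0.5 -0. ] q [-0.51 -0.1   2.    0.    1.25  0.89]
```

{"api": "step_arm", "payload": {"commands": [{"fingers": 0,"dx": 0,"dy": 0,"dz": 0.05,"roll": 0.15},{"fingers": 0,"dx": 0,"dy": 0,"dz": 0.1,"roll": 0.15},{"fingers": 0,"dx": 0,"dy": 0,"dz": 0.14,"roll": 0.15},{"fingers": 0,"dx": 0,"dy": 0,"dz": 0.17,"roll": 0.15},{"fingers": 0,"dx": 0,"dy": 0,"dz": 0.185,"roll": 0.15},{"fingers": 0,"dx": 0,"dy": 0,"dz": 0.195,"roll": 0.15},{"fingers": 0,"dx": 0,"dy": 0,"dz": 0.198,"roll": 0.15},{"fingers": 0,"dx": 0,"dy": 0,"dz": 0.198,"roll": 0.15}]}}

```text
time: 2.1
tool_pos: [0.4337, -0.2181, 0.0082]
tcp_rot: [3.13, 0.254, 0.002]
wrist_force: [-0.4, -0.2, 0.8]
width: 0.499
grip_force: 0.0
```

```bash
python3 - <<'E'
from h import *
tool()
im,_=read_camera("side");cv2.imwrite("pics/s1.png",cv2.resize(im[150:270,280:440],None,fx=5,fy=5))
E
```

```text
t 2.1 pos [ 0.4337 -0.2181  0.0082] stop-frame [-275.5 -298.3] head 9.27 tilt [ 0.001 -0.001 -1.   ] w 0.499 F [-0.4 -0.2  0.8] q [-0.52  0.12  2.18 -0.    0.84  0.89]
```

View pics/s1.png

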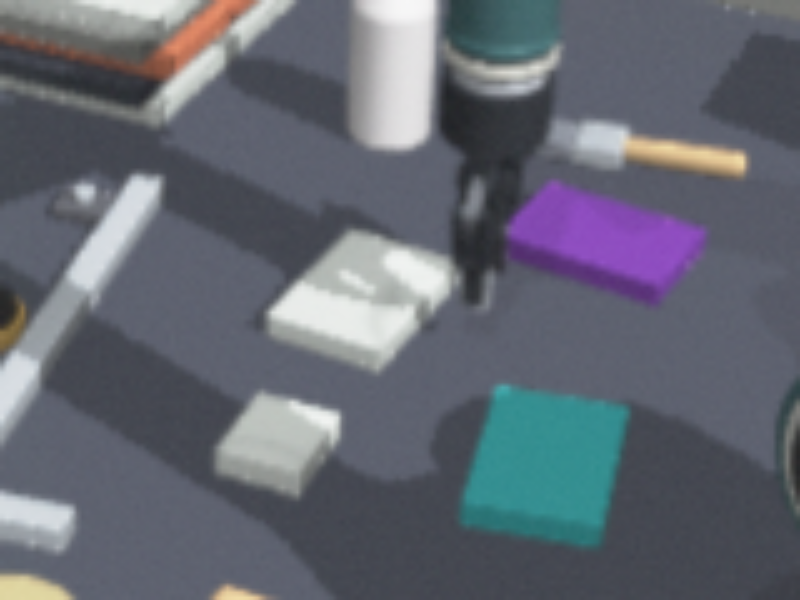

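Crop shows the half-open fingers down at (480,300), just before the blank's robot-side edge (450,275), with clear space around. Next I lower them slightly and push.

{"api": "step_arm", "payload": {"commands": [{"fingers": 0,"dx": 0,"dy": 0,"dz": 0.004,"roll": -0.15},{"fingers": 0,"dx": 0.008,"dy": 0,"dz": 0.004,"roll": -0.15},{"fingers": 0,"dx": 0.018,"dy": 0,"dz": 0.004,"roll": -0.15},{"fingers": 0,"dx": 0.028,"dy": 0,"dz": 0.004,"roll": -0.15},{"fingers": 0,"dx": 0.038,"dy": 0,"dz": 0.004,"roll": -0.15},{"fingers": 0,"dx": 0.048,"dy": 0,"dz": 0.004,"roll": -0.15},{"fingers": 0,"dx": 0.058,"dy": 0,"dz": 0.004,"roll": -0.15},{"fingers": 0,"dx": 0.065,"dy": 0,"dz": 0.004,"roll": -0.15}]}}

```text
time: 3.15
tool_pos: [0.4979, -0.2071, 0.0035]
tcp_rot: [3.131, 0.258, 0.0]
wrist_force: [-0.7, -1.2, -0.5]
width: 0.5
grip_force: 0.0
```

```bash
python3 - <<'E'
from h import *
tool()
im,_=read_camera("side");cv2.imwrite("pics/s2.png",cv2.resize(im[150:270,260:420],None,fx=5,fy=5))
E
```

```text
t 3.15 pos [ 0.4979 -0.2071  0.0035] stop-frame [-210.4 -297.9] head 9.43 tilt [ 0. -0. -1.] w 0.5 F [-0.7 -1.2 -0.5] q [-0.44  0.22  2.07 -0.    0.85  0.97]
```

View pics/s2.png

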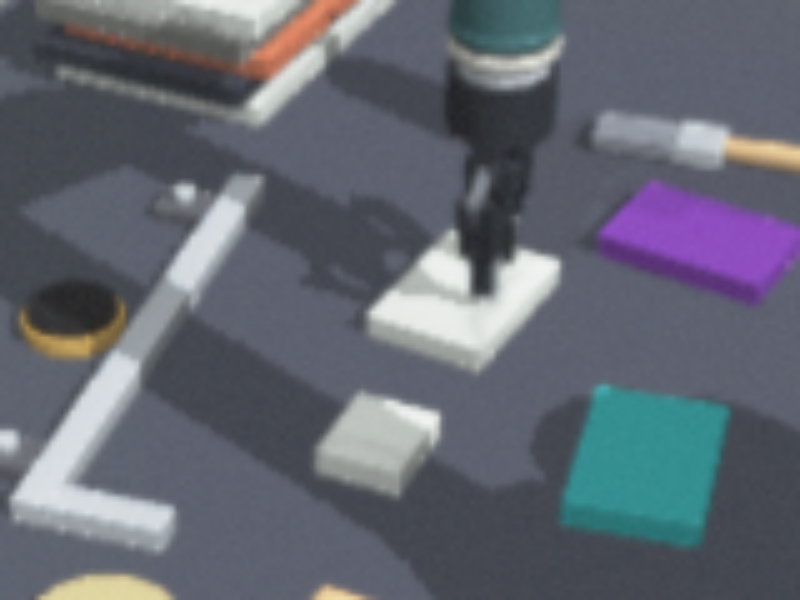

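The fingertips (crop (482,295)) passed over the tile, and the tile hasn't moved. Half-open tips sit too high, so I'll raise, back off, shut the fingers and push with them shut.

{"api": "step_arm", "payload": {"commands": [{"fingers": 0,"dx": 0,"dy": 0,"dz": -0.02,"roll": 0},{"fingers": 0,"dx": -0.02,"dy": 0,"dz": -0.04,"roll": 0},{"fingers": 0,"dx": -0.05,"dy": 0,"dz": -0.04,"roll": 0},{"fingers": 1,"dx": -0.07,"dy": 0,"dz": -0.04,"roll": 0},{"fingers": 1,"dx": -0.07,"dy": 0,"dz": -0.04,"roll": 0},{"fingers": 1,"dx": -0.07,"dy": 0,"dz": -0.04,"roll": 0},{"fingers": 1,"dx": -0.07,"dy": 0,"dz": -0.025,"roll": 0},{"fingers": 1,"dx": -0.07,"dy": 0,"dz": -0.025,"roll": 0}]}}

```text
time: 4.2
tool_pos: [0.4271, -0.2177, 0.0266]
tcp_rot: [-3.129, -0.258, 0.005]
wrist_force: [-0.1, 0.4, 0.1]
width: -0.0
grip_force: 0.0
```

```bash
python3 - <<'E'
from h import *
tool()
im,d=read_camera("side");cv2.imwrite("pics/s3.png",cv2.resize(im[150:250,310:430],None,fx=6,fy=6))
E
```

```text
t 4.2 pos [ 0.4271 -0.2177  0.0266] stop-frame [-282.  -296.8] head 9.44 tilt [-0.003  0.002 -1.   ] w -0.0 F [-0.1  0.4  0.1] q [-0.52  0.09  2.17  0.    0.88  0.88]
```

View pics/s3.png

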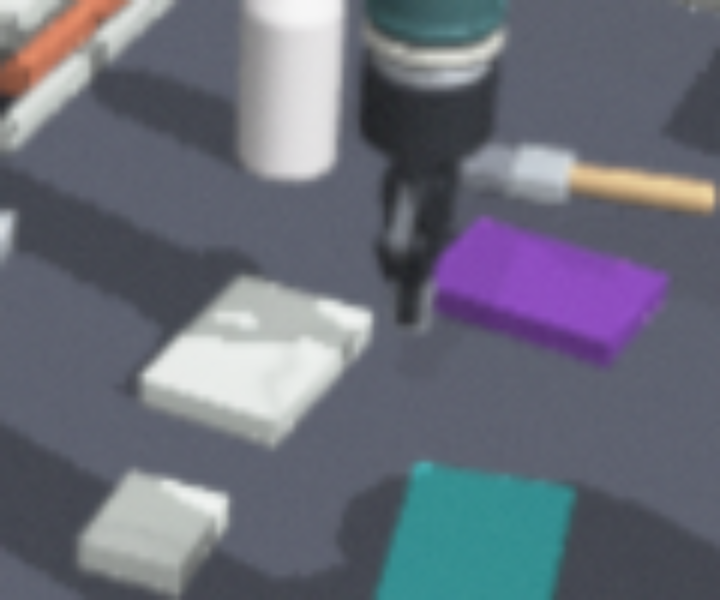

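Crop shows the shut tip at about (413,325), clear of the unmoved blank (near edge ~(365,340)). I'll check the tip height numerically.

```bash
python3 - <<'E'
from h import *
for z in(0,.02,.027,.04): print(z,ray("side",[[378.8,204.2]],z).round(3))
print("finger s2",[ray("side",[[260+482/5,150+296/5]],z).round(3) for z in(.003,.02,.03)])
E
```

```text
0 [[ 0.449 -0.29   0.   ]]
0.02 [[ 0.439 -0.261  0.02 ]]
0.027 [[ 0.435 -0.251  0.027]]
0.04 [[ 0.429 -0.232  0.04 ]]
finger s2 [array([[ 0.508, -0.218,  0.003]]), array([[ 0.498, -0.194,  0.02 ]]), array([[ 0.492, -0.181,  0.03 ]])]
```

{"api": "step_arm", "payload": {"commands": [{"fingers": 1,"dx": 0.005,"dy": 0,"dz": 0.008,"roll": 0},{"fingers": 1,"dx": 0.005,"dy": 0,"dz": 0.014,"roll": 0},{"fingers": 1,"dx": 0.005,"dy": 0,"dz": 0.018,"roll": 0},{"fingers": 1,"dx": 0.005,"dy": 0,"dz": 0.02,"roll": 0},{"fingers": 1,"dx": 0.005,"dy": 0,"dz": 0.02,"roll": 0}]}}

```text
time: 4.88
tool_pos: [0.4329, -0.2177, 0.0084]
tcp_rot: [-3.131, -0.258, 0.0]
wrist_force: [-1.1, -0.3, -0.4]
width: 0.005
grip_force: 0.0
```

```bash
python3 - <<'E'
from h import *
tool()
im,d=read_camera("side")
c=calibration("side");K=np.array(c["intrinsics"]);T=np.array(c["world_to_cam"])
v,u=np.mgrid[185:235,360:400];v=v.ravel();u=u.ravel();D=d[v,u]
p=cv2.undistortPoints(np.c_[u,v].astype(float).reshape(-1,1,2),K,np.array([c["k1"],0,0,0.])).reshape(-1,2)
P=(np.c_[p[:,0]*D,-p[:,1]*D,-D]-T[:3,3])@T[:3,:3]
k=(D>0)&(abs(P[:,0]-.432)<.02)&(abs(P[:,1]+.217)<.03)&(P[:,2]>-.02)
h,_=np.histogram(P[k,2],bins=np.arange(-.02,.08,.005));print(h)
b=k&(P[:,2]>.012);print(P[b][np.argsort(P[b,2])[:8]].round(3))
b=k&(P[:,2]<.005);print("slab z",np.median(P[b,2]))
E
```

```text
t 4.88 pos [ 0.4329 -0.2177  0.0084] stop-frame [-276.3 -297.8] head 9.41 tilt [-0.  0. -1.] w 0.005 F [-1.1 -0.3 -0.4] q [-0.52  0.12  2.18  0.    0.84  0.89]
[ 0  0  0 56 46  1  0  0  0  0  2  4  7  8  9  7  6  8  2]
[[ 0.436 -0.216  0.031]
 [ 0.431 -0.213  0.034]
 [ 0.424 -0.215  0.035]
 [ 0.442 -0.211  0.037]
 [ 0.426 -0.21   0.038]
 [ 0.422 -0.219  0.038]
 [ 0.441 -0.209  0.042]
 [ 0.436 -0.205  0.042]]
slab z -0.00027075483597541596
```

Depth puts the shut tip about 21 mm above the reported TCP height. I'll go down gently, watching the force.

{"api": "step_arm", "payload": {"commands": [{"fingers": 1,"dx": 0,"dy": 0,"dz": 0.003,"roll": 0},{"fingers": 1,"dx": 0,"dy": 0,"dz": 0.006,"roll": 0},{"fingers": 1,"dx": 0,"dy": 0,"dz": 0.009,"roll": 0},{"fingers": 1,"dx": 0,"dy": 0,"dz": 0.009,"roll": 0}]}}

```text
time: 5.42
tool_pos: [0.4327, -0.2176, -0.0009]
tcp_rot: [-3.131, -0.258, 0.001]
wrist_force: [-0.5, 0.5, 0.2]
width: 0.002
grip_force: 0.0
```

{"api": "step_arm", "payload": {"commands": [{"fingers": 1,"dx": 0,"dy": 0,"dz": 0.003,"roll": 0},{"fingers": 1,"dx": 0,"dy": 0,"dz": 0.006,"roll": 0},{"fingers": 1,"dx": 0,"dy": 0,"dz": 0.009,"roll": 0},{"fingers": 1,"dx": 0,"dy": 0,"dz": 0.009,"roll": 0}]}}

```text
time: 5.92
tool_pos: [0.4327, -0.2176, -0.0099]
tcp_rot: [-3.131, -0.258, 0.001]
wrist_force: [-0.3, 0.2, -0.4]
width: -0.004
grip_force: 0.0
```

```bash
cat >> h.py <<'E'
def cloud(name,box):
    u0,u1,v0,v1=box
    im,d=read_camera(name);c=calibration(name);K=np.array(c["intrinsics"]);T=np.array(c["world_to_cam"])
    v,u=np.mgrid[v0:v1,u0:u1];v=v.ravel();u=u.ravel();D=d[v,u]
    p=cv2.undistortPoints(np.c_[u,v].astype(float).reshape(-1,1,2),K,np.array([c["k1"],0,0,0.])).reshape(-1,2)
    P=(np.c_[p[:,0]*D,-p[:,1]*D,-D]-T[:3,3])@T[:3,:3]
    return P[D>0],im
E
python3 - <<'E'
from h import *
tool()
P,im=cloud("side",(360,400,185,235))
k=(abs(P[:,0]-.432)<.02)&(abs(P[:,1]+.217)<.03)&(P[:,2]>-.02)
print(np.histogram(P[k,2],bins=np.arange(-.02,.06,.005))[0])
b=k&(P[:,2]>.007);print(P[b][np.argsort(P[b,2])[:8]].round(3))
E
```

```text
t 5.92 pos [ 0.4327 -0.2176 -0.0099] stop-frame [-276.5 -297.7] head 9.41 tilt [-0.001  0.    -1.   ] w -0.004 F [-0.3  0.2 -0.4] q [-0.52  0.15  2.19  0.    0.8   0.89]
[ 0  0  1 55 36  0  1  4  5  7  8  8  7  7  1]
[[ 0.435 -0.216  0.015]
 [ 0.43  -0.215  0.016]
 [ 0.436 -0.21   0.018]
 [ 0.423 -0.215  0.018]
 [ 0.426 -0.213  0.019]
 [ 0.443 -0.216  0.02 ]
 [ 0.44  -0.21   0.02 ]
 [ 0.421 -0.219  0.021]]
```

{"api": "step_arm", "payload": {"commands": [{"fingers": 0.7,"dx": 0,"dy": 0,"dz": 0.002,"roll": 0},{"fingers": 0.7,"dx": 0.008,"dy": 0,"dz": 0.004,"roll": 0},{"fingers": 0.7,"dx": 0.018,"dy": 0,"dz": 0.004,"roll": 0},{"fingers": 0.7,"dx": 0.028,"dy": 0,"dz": 0.004,"roll": 0},{"fingers": 0.7,"dx": 0.038,"dy": 0,"dz": 0.004,"roll": 0},{"fingers": 0.7,"dx": 0.048,"dy": 0,"dz": 0.004,"roll": 0},{"fingers": 0.7,"dx": 0.058,"dy": 0,"dz": 0.004,"roll": 0},{"fingers": 0.7,"dx": 0.068,"dy": 0,"dz": 0.004,"roll": 0}]}}

```text
time: 6.98
tool_pos: [0.4993, -0.2067, -0.0136]
tcp_rot: [-3.131, -0.259, 0.005]
wrist_force: [-5.9, -2.3, 3.7]
width: 0.15
grip_force: 3.1
```

```bash
python3 - <<'E'
from h import *
tool()
im,_=read_camera("side");cv2.imwrite("pics/s4.png",cv2.resize(im[150:270,260:420],None,fx=5,fy=5))
E
```

```text
t 6.97 pos [ 0.4993 -0.2067 -0.0136] stop-frame [-209.  -297.8] head 9.45 tilt [-0.003 -0.    -1.   ] w 0.15 F [-5.9 -2.3  3.7] q [-0.44  0.25  2.07 -0.    0.82  0.97]
```

View pics/s4.png

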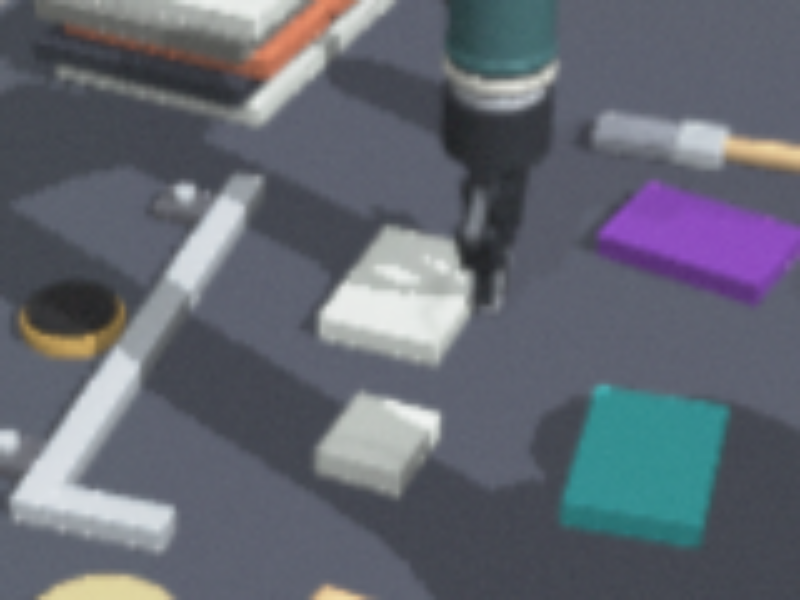

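The tile (crop (400,295)) is moving and turning ahead of the fingers. I'll continue the push.

{"api": "step_arm", "payload": {"commands": [{"fingers": 0.7,"dx": 0.01,"dy": 0,"dz": 0,"roll": 0},{"fingers": 0.7,"dx": 0.021,"dy": 0,"dz": 0,"roll": 0},{"fingers": 0.7,"dx": 0.032,"dy": 0,"dz": 0,"roll": 0},{"fingers": 0.7,"dx": 0.043,"dy": 0,"dz": 0,"roll": 0},{"fingers": 0.7,"dx": 0.054,"dy": 0,"dz": 0,"roll": 0},{"fingers": 0.7,"dx": 0.065,"dy": 0,"dz": 0,"roll": 0},{"fingers": 0.7,"dx": 0.076,"dy": 0,"dz": 0,"roll": 0},{"fingers": 0.7,"dx": 0.085,"dy": 0,"dz": 0,"roll": 0}]}}

```text
time: 8.02
tool_pos: [0.5834, -0.1923, -0.0139]
tcp_rot: [-3.13, -0.259, 0.004]
wrist_force: [-4.9, -1.6, 4.3]
width: 0.148
grip_force: 2.8
```

```bash
python3 - <<'E'
from h import *
tool()
im,_=read_camera("top");cv2.imwrite("pics/t5.png",im)
cv2.imwrite("pics/t5c.png",cv2.resize(im[140:290,270:470],None,fx=4,fy=4))
E
```

```text
t 8.03 pos [ 0.5834 -0.1923 -0.0139] stop-frame [-123.6 -297.4] head 9.45 tilt [-0.002  0.001 -1.   ] w 0.148 F [-4.9 -1.6  4.3] q [-0.36  0.37  1.91 -0.    0.86  1.05]
```

View pics/t5c.png

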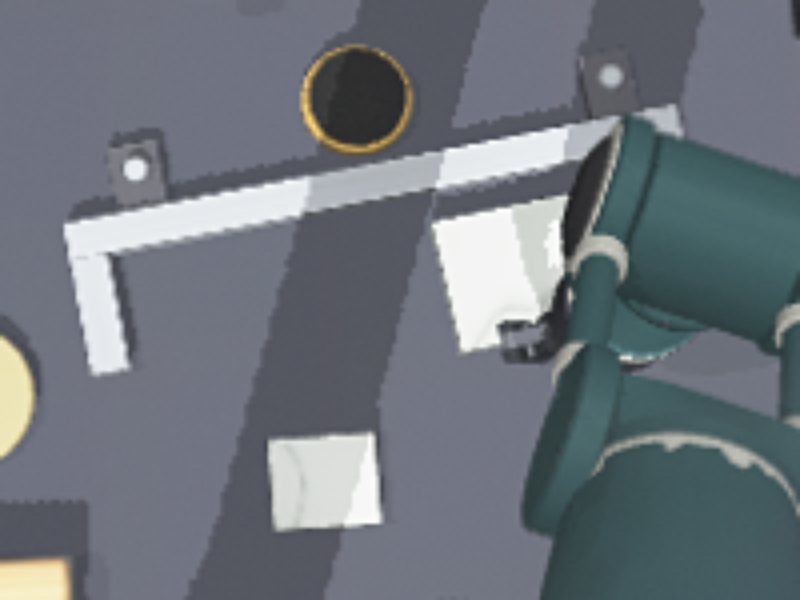

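The blank (left end edge (433,222)–(462,352)) is now parallel to the rail, about 22 mm short of it. Offcut unmoved. Next I close most of the gap.

{"api": "step_arm", "payload": {"commands": [{"fingers": 0.7,"dx": 0.006,"dy": 0,"dz": 0,"roll": 0},{"fingers": 0.7,"dx": 0.012,"dy": 0,"dz": 0,"roll": 0},{"fingers": 0.7,"dx": 0.017,"dy": 0,"dz": 0,"roll": 0},{"fingers": 0.7,"dx": 0.02,"dy": 0,"dz": 0,"roll": 0},{"fingers": 0.7,"dx": 0.02,"dy": 0,"dz": 0,"roll": 0}]}}

```text
time: 8.7
tool_pos: [0.6039, -0.1893, -0.0137]
tcp_rot: [-3.131, -0.258, -0.0]
wrist_force: [-2.8, -0.1, 1.5]
width: 0.152
grip_force: 1.5
```

{"api": "step_arm", "payload": {"commands": [{"fingers": 0.7,"dx": 0.001,"dy": 0,"dz": 0,"roll": 0},{"fingers": 0.7,"dx": 0.002,"dy": 0,"dz": 0,"roll": 0}]}}

```text
time: 8.95
tool_pos: [0.604, -0.1891, -0.0138]
tcp_rot: [-3.13, -0.258, 0.005]
wrist_force: [-9.7, -1.3, 4.8]
width: 0.152
grip_force: 4.4
```

```bash
python3 - <<'E'
from h import *
tool()
E
```

```text
t 8.95 pos [ 0.604  -0.1891 -0.0138] stop-frame [-102.7 -297.7] head 9.44 tilt [-0.003  0.    -1.   ] w 0.152 F [-9.7 -1.3  4.8] q [-0.34  0.4   1.87 -0.    0.88  1.06]
```

{"api": "step_arm", "payload": {"commands": [{"fingers": 0.7,"dx": 0.001,"dy": 0,"dz": 0,"roll": 0},{"fingers": 0.7,"dx": 0.002,"dy": 0,"dz": 0,"roll": 0},{"fingers": 0.7,"dx": 0.002,"dy": 0,"dz": 0,"roll": 0}]}}

```text
time: 9.32
tool_pos: [0.6041, -0.189, -0.0139]
tcp_rot: [-3.13, -0.259, 0.011]
wrist_force: [-11.9, -1.7, 7.4]
width: 0.15
grip_force: 6.1
```

{"api": "step_arm", "payload": {"commands": [{"fingers": 0.7,"dx": -0.01,"dy": 0,"dz": 0,"roll": 0},{"fingers": 0.7,"dx": -0.03,"dy": 0,"dz": -0.01,"roll": 0},{"fingers": 0.7,"dx": -0.05,"dy": 0,"dz": -0.04,"roll": 0},{"fingers": 0.7,"dx": -0.08,"dy": 0,"dz": -0.08,"roll": 0},{"fingers": 0.7,"dx": -0.12,"dy": 0,"dz": -0.1,"roll": 0},{"fingers": 0.7,"dx": -0.16,"dy": 0,"dz": -0.1,"roll": 0},{"fingers": 0.7,"dx": -0.18,"dy": 0,"dz": -0.1,"roll": 0}]}}

```text
time: 10.2
tool_pos: [0.4296, -0.2186, 0.0871]
tcp_rot: [3.13, 0.256, 0.004]
wrist_force: [0.1, -0.7, -0.1]
width: 0.15
grip_force: 0.0
```

```bash
python3 - <<'E'
from h import *
tool()
P,im=cloud("side",(340,380,125,185))
b=(P[:,2]>.03)&(P[:,2]<.2)&(abs(P[:,0]-.64)<.15)&(P[:,1]<-.3)
print("bottle",b.sum(),np.percentile(P[b],[2,50,98],axis=0).round(3))
im,_=read_camera("top");cv2.imwrite("pics/t6.png",im)
cv2.imwrite("pics/t6c.png",cv2.resize(im[140:290,270:470],None,fx=4,fy=4))
E
```

```text
t 10.2 pos [ 0.4296 -0.2186  0.0871] stop-frame [-279.7 -298.1] head 9.36 tilt [ 0.003 -0.001 -1.   ] w 0.15 F [ 0.1 -0.7 -0.1] q [-0.52  0.    2.13  0.    1.01  0.88]
bottle 563 [[ 0.572 -0.464  0.033]
 [ 0.597 -0.428  0.101]
 [ 0.636 -0.411  0.188]]
```

View pics/t6c.png

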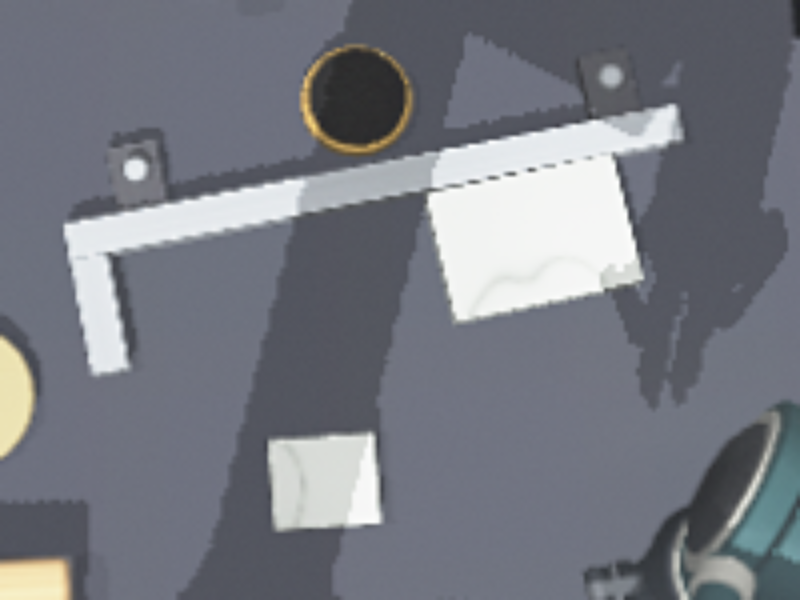

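The blank now lies flush along the long rail (dark line at (430,190)–(610,157)). Its far end runs (615,155)–(642,277), and the offcut is untouched.

```bash
python3 - <<'E'
from h import *
for p in [(428,196),(614,156),(642,277),(457,322)]:
    w=ray("top",[[270+p[0]/4-.4,140+p[1]/4-.4]],.02)[0,:2]; d=w-C0; print(w.round(3),(1000*np.array([d@xs,d@ys])).round(1))
t=C0-.045*xs-.405*ys;s=read_state();R=cv2.Rodrigues(s["tcp_rot"])[0]
print(t,(R[:2,:2].T@(t-s["tool_pos"][:2])).round(4))
E
```

```text
[ 0.688 -0.097] [  -4.9 -221. ]
[ 0.712 -0.225] [  -2.4 -350.8]
[ 0.628 -0.239] [ -87.5 -350.6]
[ 0.601 -0.113] [ -93.1 -221.9]
[ 0.6785825 -0.2856485] [0.2354 0.1068]
```

{"api": "step_arm", "payload": {"commands": [{"fingers": 0.7,"dx": 0.03,"dy": 0.013,"dz": 0,"roll": -10},{"fingers": 0.7,"dx": 0.07,"dy": 0.03,"dz": 0,"roll": -20},{"fingers": 0.7,"dx": 0.11,"dy": 0.048,"dz": 0,"roll": -30},{"fingers": 0.7,"dx": 0.15,"dy": 0.065,"dz": 0,"roll": -40},{"fingers": 0.7,"dx": 0.18,"dy": 0.078,"dz": 0,"roll": -50},{"fingers": 0.7,"dx": 0.21,"dy": 0.091,"dz": 0,"roll": -60},{"fingers": 0.7,"dx": 0.2355,"dy": 0.102,"dz": 0,"roll": -70},{"fingers": 0.7,"dx": 0.2355,"dy": 0.102,"dz": 0,"roll": -80}]}}

```text
time: 11.3
tool_pos: [0.6829, -0.2803, 0.0854]
tcp_rot: [2.224, 2.216, 0.003]
wrist_force: [-0.4, -0.1, 0.2]
width: 0.148
grip_force: 0.0
```

{"api": "step_arm", "payload": {"commands": [{"fingers": 0.7,"dx": 0,"dy": 0,"dz": 0,"roll": -8},{"fingers": 0.7,"dx": 0,"dy": 0,"dz": 0,"roll": -10},{"fingers": 0.7,"dx": 0,"dy": 0,"dz": 0,"roll": -10}]}}

```text
time: 11.68
tool_pos: [0.6798, -0.2801, 0.0859]
tcp_rot: [2.033, 2.395, 0.001]
wrist_force: [-1.1, 0.4, 0.5]
width: 0.151
grip_force: 0.0
```

```bash
python3 - <<'E'
from h import *
tool()
E
```

```text
t 11.68 pos [ 0.6798 -0.2801  0.0859] stop-frame [ -42.9 -399.8] head 99.33 tilt [ 0.  0. -1.] w 0.151 F [-1.1  0.4  0.5] q [-0.42  0.46  1.57  0.    1.11 -0.59]
```

{"api": "step_arm", "payload": {"commands": [{"fingers": 0.7,"dx": 0,"dy": -0.002,"dz": 0.03,"roll": -0.1},{"fingers": 0.7,"dx": 0,"dy": -0.002,"dz": 0.06,"roll": -0.1},{"fingers": 0.7,"dx": 0,"dy": -0.002,"dz": 0.08,"roll": -0.1},{"fingers": 0.7,"dx": 0,"dy": -0.002,"dz": 0.092,"roll": -0.1},{"fingers": 0.7,"dx": 0,"dy": -0.002,"dz": 0.098,"roll": -0.1},{"fingers": 0.7,"dx": 0.008,"dy": -0.002,"dz": 0.1,"roll": -0.1},{"fingers": 0.7,"dx": 0.018,"dy": -0.002,"dz": 0.1,"roll": -0.1},{"fingers": 0.7,"dx": 0.028,"dy": -0.002,"dz": 0.1,"roll": -0.1}]}}

```text
time: 12.68
tool_pos: [0.673, -0.2524, -0.0126]
tcp_rot: [2.029, 2.397, 0.001]
wrist_force: [-0.4, 0.1, -0.0]
width: 0.152
grip_force: 0.0
```

{"api": "step_arm", "payload": {"commands": [{"fingers": 0.7,"dx": 0.009,"dy": 0,"dz": 0,"roll": 0},{"fingers": 0.7,"dx": 0.018,"dy": 0,"dz": 0,"roll": 0},{"fingers": 0.7,"dx": 0.027,"dy": 0,"dz": 0,"roll": 0},{"fingers": 0.7,"dx": 0.036,"dy": 0,"dz": 0,"roll": 0},{"fingers": 0.7,"dx": 0.045,"dy": 0,"dz": 0,"roll": 0},{"fingers": 0.7,"dx": 0.054,"dy": 0,"dz": 0,"roll": 0},{"fingers": 0.7,"dx": 0.063,"dy": 0,"dz": 0,"roll": 0},{"fingers": 0.7,"dx": 0.072,"dy": 0,"dz": 0,"roll": 0}]}}

```text
time: 13.68
tool_pos: [0.6611, -0.1823, -0.0129]
tcp_rot: [2.029, 2.397, 0.0]
wrist_force: [1.0, -5.0, 2.3]
width: 0.148
grip_force: 2.5
```

```bash
python3 - <<'E'
from h import *
tool()
im,_=read_camera("side");cv2.imwrite("pics/s7.png",cv2.resize(im[150:270,240:400],None,fx=5,fy=5))
E
```

```text
t 13.68 pos [ 0.6611 -0.1823 -0.0129] stop-frame [ -45.3 -300.3] head 99.51 tilt [ 0.001 -0.001 -1.   ] w 0.148 F [ 1.  -5.   2.3] q [-0.31  0.48  1.75 -0.    0.92 -0.47]
```

View pics/s7.png

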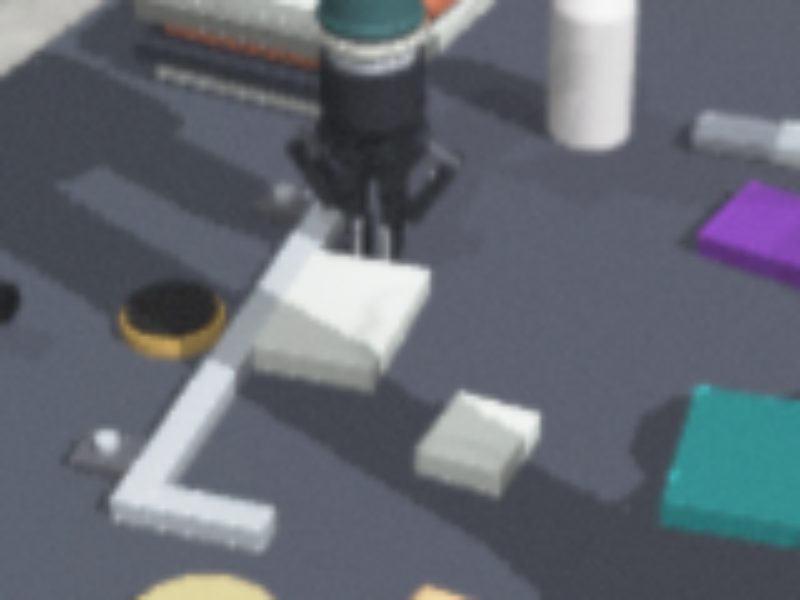

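The blank (crop (345,315)) slides along the rail ahead of the fingers, clear of the offcut (480,440). I'll continue.

{"api": "step_arm", "payload": {"commands": [{"fingers": 0.7,"dx": 0.01,"dy": 0,"dz": 0,"roll": 0},{"fingers": 0.7,"dx": 0.02,"dy": 0,"dz": 0,"roll": 0},{"fingers": 0.7,"dx": 0.03,"dy": 0,"dz": 0,"roll": 0},{"fingers": 0.7,"dx": 0.04,"dy": 0,"dz": 0,"roll": 0},{"fingers": 0.7,"dx": 0.05,"dy": 0,"dz": 0,"roll": 0},{"fingers": 0.7,"dx": 0.06,"dy": 0,"dz": 0,"roll": 0},{"fingers": 0.7,"dx": 0.07,"dy": 0,"dz": 0,"roll": 0},{"fingers": 0.7,"dx": 0.08,"dy": 0,"dz": 0,"roll": 0}]}}

```text
time: 14.72
tool_pos: [0.6477, -0.103, -0.013]
tcp_rot: [2.029, 2.397, 0.0]
wrist_force: [1.3, -4.6, 3.2]
width: 0.155
grip_force: 2.6
```

{"api": "step_arm", "payload": {"commands": [{"fingers": 0.7,"dx": 0.01,"dy": 0,"dz": 0,"roll": 0},{"fingers": 0.7,"dx": 0.02,"dy": 0,"dz": 0,"roll": 0},{"fingers": 0.7,"dx": 0.03,"dy": 0,"dz": 0,"roll": 0},{"fingers": 0.7,"dx": 0.04,"dy": 0,"dz": 0,"roll": 0},{"fingers": 0.7,"dx": 0.05,"dy": 0,"dz": 0,"roll": 0},{"fingers": 0.7,"dx": 0.058,"dy": 0,"dz": 0,"roll": 0},{"fingers": 0.7,"dx": 0.065,"dy": 0,"dz": 0,"roll": 0},{"fingers": 0.7,"dx": 0.067,"dy": 0,"dz": 0,"roll": 0}]}}

```text
time: 15.72
tool_pos: [0.6365, -0.0369, -0.0131]
tcp_rot: [2.028, 2.398, -0.0]
wrist_force: [0.9, -5.2, 3.9]
width: 0.157
grip_force: 2.9
```

```bash
python3 - <<'E'
from h import *
tool()
im,_=read_camera("top");cv2.imwrite("pics/t8c.png",cv2.resize(im[140:290,270:470],None,fx=4,fy=4))
E
```

```text
t 15.72 pos [ 0.6365 -0.0369 -0.0131] stop-frame [ -45.7 -152.7] head 99.56 tilt [ 0.001 -0.001 -1.   ] w 0.157 F [ 0.9 -5.2  3.9] q [-0.1   0.4   1.86 -0.    0.88 -0.26]
```

View pics/t8c.png

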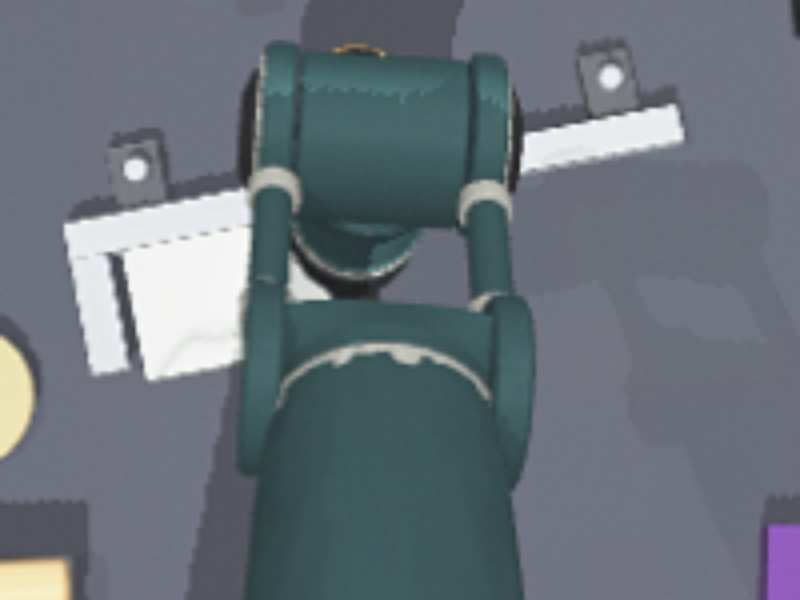

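The blank's end (crop (122,250)–(150,380)) is about 10 mm short of the short rail (inner edge (108,255)–(130,370)) and parallel to it. I'll finish slowly until the force rises.

{"api": "step_arm", "payload": {"commands": [{"fingers": 0.7,"dx": 0.003,"dy": 0,"dz": 0,"roll": 0},{"fingers": 0.7,"dx": 0.005,"dy": 0,"dz": 0,"roll": 0},{"fingers": 0.7,"dx": 0.007,"dy": 0,"dz": 0,"roll": 0},{"fingers": 0.7,"dx": 0.009,"dy": 0,"dz": 0,"roll": 0},{"fingers": 0.7,"dx": 0.01,"dy": 0,"dz": 0,"roll": 0}]}}

```text
time: 16.4
tool_pos: [0.635, -0.0275, -0.0131]
tcp_rot: [2.029, 2.397, -0.0]
wrist_force: [1.2, -7.0, 3.2]
width: 0.148
grip_force: 2.9
```

{"api": "step_arm", "payload": {"commands": [{"fingers": 0.7,"dx": 0.001,"dy": 0,"dz": 0,"roll": 0},{"fingers": 0.7,"dx": 0.002,"dy": 0,"dz": 0,"roll": 0},{"fingers": 0.7,"dx": 0.002,"dy": 0,"dz": 0,"roll": 0}]}}

```text
time: 16.77
tool_pos: [0.6348, -0.0266, -0.0131]
tcp_rot: [2.028, 2.397, -0.001]
wrist_force: [0.9, -9.3, 2.9]
width: 0.151
grip_force: 4.3
```

{"api": "step_arm", "payload": {"commands": [{"fingers": 0.7,"dx": 0.001,"dy": 0,"dz": 0,"roll": 0},{"fingers": 0.7,"dx": 0.002,"dy": 0,"dz": 0,"roll": 0},{"fingers": 0.7,"dx": 0.002,"dy": 0,"dz": 0,"roll": 0}]}}

```text
time: 17.15
tool_pos: [0.6347, -0.0265, -0.013]
tcp_rot: [2.026, 2.396, -0.004]
wrist_force: [0.7, -14.0, 1.9]
width: 0.149
grip_force: 7.3
```

```bash
python3 - <<'E'
from h import *
tool()
E
```

```text
t 17.15 pos [ 0.6347 -0.0265 -0.013 ] stop-frame [ -45.8 -142.2] head 99.58 tilt [ 0.002 -0.004 -1.   ] w 0.149 F [  0.7 -14.    1.9] q [-0.08  0.4   1.86 -0.01  0.88 -0.24]
```

Force rose with no motion at TCP y = -142 mm in the stop frame, as predicted for seated. I've used my picture views, so I'll back off and check by numbers only.

{"api": "step_arm", "payload": {"commands": [{"fingers": 0.7,"dx": -0.01,"dy": 0,"dz": 0,"roll": 0},{"fingers": 0.7,"dx": -0.03,"dy": 0,"dz": -0.02,"roll": 0},{"fingers": 0.7,"dx": -0.05,"dy": 0,"dz": -0.06,"roll": 0},{"fingers": 0.7,"dx": -0.08,"dy": -0.04,"dz": -0.1,"roll": 0},{"fingers": 0.7,"dx": -0.11,"dy": -0.09,"dz": -0.1,"roll": 0},{"fingers": 0.7,"dx": -0.14,"dy": -0.14,"dz": -0.1,"roll": 0},{"fingers": 0.7,"dx": -0.156,"dy": -0.19,"dz": -0.1,"roll": 0},{"fingers": 0.7,"dx": -0.156,"dy": -0.234,"dz": -0.1,"roll": 0}]}}

```text
time: 18.15
tool_pos: [0.4277, -0.2172, 0.0877]
tcp_rot: [2.031, 2.396, 0.001]
wrist_force: [0.8, -0.2, 0.3]
width: 0.149
grip_force: 0.0
```

```bash
cat > m.py <<'E'
from h import *
tool()
im,_=read_camera("top");cv2.imwrite("pics/chk.png",im)
SF=lambda P:1000*np.c_[(P-C0)@xs,(P-C0)@ys]
# sample dark gaps along and across in stop frame: edges of bright tile
c=calibration("top");K=np.array(c["intrinsics"]);T=np.array(c["world_to_cam"])
def px(s,z=.02):
    w=C0+s[:,:1]/1000*xs+s[:,1:]/1000*ys;P=np.c_[w,np.full(len(w),z)]@T[:3,:3].T+T[:3,3]
    return cv2.projectPoints(np.c_[P[:,0],-P[:,1],-P[:,2]],np.zeros(3),np.zeros(3),K,np.array([c["k1"],0,0,0.]))[0].reshape(-1,2).astype(np.float32)
g=im.min(2).astype(np.float32)
def prof(fix,axis,a,b):
    t=np.arange(a,b,.5);s=np.zeros((len(t),2));s[:,axis]=t;s[:,1-axis]=fix
    p=px(s);return t,cv2.remap(g,p[:,:1],p[:,1:],cv2.INTER_LINEAR).ravel()
def edge(fix,axis,a,b):
    t,v=prof(fix,axis,a,b);d=abs(np.gradient(cv2.GaussianBlur(v.reshape(-1,1),(1,5),1).ravel()));i=d.argmax();return t[i]
print("near long edge x (exp -90):",[(y,edge(y,0,-105,-80)) for y in(-110,-90,-70,-50,-30,-15)])
print("far end y (exp -130):",[(x,edge(x,1,-145,-115)) for x in(-75,-60,-45,-30,-15)])
for x in(-60,-35): t,v=prof(x,1,-12,10);print("gap y",x,v[::4].astype(int))
for y in(-110,-65,-25): t,v=prof(y,0,-12,10);print("gap x",y,v[::4].astype(int))
for cc in rects(im):
    r,_=fit(cc,.02);print(np.round(r[0],1),np.round(r[1],1),round(r[2],1))
E
python3 m.py
```

```text
t 18.15 pos [ 0.4277 -0.2172  0.0877] stop-frame [-281.3 -296.4] head 99.42 tilt [ 0.001 -0.    -1.   ] w 0.149 F [ 0.8 -0.2  0.3] q [-0.52  0.    2.13  0.    1.01 -0.69]
near long edge x (exp -90): [(-110, np.float64(-91.0)), (-90, np.float64(-89.5)), (-70, np.float64(-91.0)), (-50, np.float64(-90.0)), (-30, np.float64(-91.5)), (-15, np.float64(-91.0))]
far end y (exp -130): [(-75, np.float64(-129.5)), (-60, np.float64(-132.0)), (-45, np.float64(-129.5)), (-30, np.float64(-130.0)), (-15, np.float64(-130.5))]
gap y -60 [241 242 242 242 239 229 203 215 228 228 228]
gap y -35 [241 241 241 241 241 237 225 222 228 229 229]
gap x -110 [243 243 243 243 246 198 171 223 228 229 229]
gap x -65 [243 242 242 242 245 225 186 218 228 229 228]
gap x -25 [241 241 241 242 244 212 180 220 229 229 228]
[425.5 173. ] [44.9 44.7] 89.0
[496.8 -20.2] [60.6 71.5] 2.6
[653.9 -68.9] [117.6 424.7] 9.4
```

```bash
python3 -c "
from h import *
print(finish_job())"
```

```text
the job is handed in; nothing more can be done
None
```

The larger tile sits in the corner, about 1 mm from the long rail and under 1 mm from the short rail. It looks parallel to the long rail, the offcut moved less than 2 mm, and the job was handed in at about 18 s with the arm clear; I viewed 11 pictures, one over the limit of 10.

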